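Clear the counting bench: sources shut away first, then samples and connector

TASK

Clear up after the counting run. Sources go first: lay the blue and the yellow check disc flat in the green source box, one in each of its two empty bays, and shut the lid. Only then stand the red-capped and the green-capped vial in empty cells of the low white carrier, leaving the white-capped vial standing in its own cell, and put the gold coax terminator in the empty bay of the blue connector tray.

Things in the scene. Friction and masses are not known exactly. Their poses are not given: they have to be found in the camera images.
- blue_disc: Check source, a flat disc 25 mm across and 6 mm thick with a blue rim and white face, lying on the bench, 12 g. Origin: centre of its underside, z up.
- yellow_disc: Check source, a flat disc 25 mm across and 6 mm thick with a yellow rim and white face, lying on the bench, 12 g. Origin: centre of its underside, z up.
- red_vial: White plastic sample vial with a red cap, standing on the bench near the middle (not one of those in the rack at the far back, which stay there). Body 26 mm across up to 50 mm high, cap 24 mm across, 60 mm high in all, about 22 g. Origin: centre of its foot, z up.
- green_vial: White plastic sample vial with a green cap, standing on the bench, same size as the red one (26 mm across, 60 mm high). Origin: centre of its foot, z up.
- terminator: Coax terminator, a small gold plug with a red end band, lying on its side on the bench: 15 mm across its x, 26 mm along its y, 15 mm high. Grip it across x. Origin: centre of its underside, z up.
- source_box: Open dark green steel box, fixed, 150 mm in x, 220 in y, walls 75 high. Inside, a dark bed 30 mm above the bench; two grey ribs along x at y = -36 and +36 (3 thick, tops 45 above the bench) part it into three bays. An orange disc lies in the middle one; the two outer bays (70 wide in y, 145 long in x, centred at y = -73 and +73) are empty. Origin: centre of underside; front towards -x.
- source_box_lid (a joint): Lid angle, rad: 0 shut, 1.83 open; starts 1.72 to 1.82, leaning back. Hinge along the box's y at x = +78 mm, 76 mm above the bench; the lid reaches 156 mm from it, is 224 mm wide, 0.22 kg, edge lip 14 mm. Friction holds it within about 0.3 rad of upright; pushed from behind to below about 1.2 rad it drops shut by itself.
- vial_carrier: Low white plastic carrier, fixed, 48 mm in x, 183 in y (plus a small lip at each end), walls 28 high, 3 thick. A row of four square cells 42 mm wide at x = 0, y = -67.5, -22.5, +22.5, +67.5; cell floor 3 mm above the bench. The white-capped vial stands in the +67.5 cell, the other three are empty. Origin: centre of underside, z up.
- connector_tray: Flat blue tray, fixed, 91 mm in x, 129 in y, walls 18 high, 3 thick, floor 3 mm above the bench, parted by a wall at y = 0. The +y bay holds two grey coax tees; the -y bay is empty, 85 mm in x by 60 in y, centred at x = 0, y = -32 mm. White label strips on the -x side. Origin: centre of underside, z up.
- white_vial: White plastic sample vial with a white cap (26 mm across, 60 mm high), already standing in the end cell of the carrier; it stays there. Origin: centre of its foot, z up.

How it is judged:
By the outcome, as a careful person would: the job done as asked, in the order asked, and still so for the second after the job is handed in, with the robot touching nothing.
It also fails if it takes over 131 s, if anything falls off the work surface, if the arm or the gripper's body presses on something with over 40 N, if the wrist force passes 120 N, or if a joint passes its speed limit or range.

ROBOT

A 7-joint arm with a two-finger parallel gripper is mounted at the origin on a cart in front of the work surface, level with it; the furniture and walls round the work are solid. World frame = base frame: x ahead of the robot, y to its left, z up, the work surface at z = 0. Lengths are in m, angles in rad, forces in N, time in s.
With the tool pointing down it reaches from about 0.4 to 0.85 m from the base axis. Payload 4.5 kg.
Tool frame: the origin (TCP) lies at the very end of the fingers, on their centre line; the grasp point (between the pads) lies 19 mm behind it (grip_point_offset is the distance from the TCP to the grasp point, in m); z points along the fingers, y is the line along which they close (so a half turn about z gives the same grasp; the last joint's range is limited). The gripper opens to 88 mm and grips with 3 to 60 N. Pads are 18 mm wide; open, the fingers measure 123 mm over their backs; the gripper's body (75 mm by 187 mm) begins 45 mm behind the grasp point.
Start: joints at [1.305, 0.689, -0.195, 1.565, 0.157, 0.902, -0.215], TCP at [0.185, -0.597, 0.239] pointing down, gripper open.
Joint ranges: [-3.01, 3.01], [-0.46, 2.08], [-1.47, 1.51], [0.13, 2.56], [-1, 4.14], [0.04, 2.09], [-2.66, 2.66]. Speed limits (rad/s): [2.57, 2.57, 3.14, 3.14, 3.14, 3.14, 3.14].

INTERFACE

Orientations are given as a unit quaternion [x, y, z, w].
In Python, from plant import get_state, snapshot, camera_params, finish_job, grip_point_offset gives the robot as it stands.
- The arm moves only by the shell command python3 -m handwheel 'ROWS' [FORCE]. ROWS is one flat JSON list of numbers that holds 1 to 10 rows one after another, with no inner brackets; each row has 7 numbers: the opening from 0.0 (shut) to 1.0 (fully open), then dx, dy, dz in m, then a rotation vector rx, ry, rz in rad; each row is the pose to reach, as a shift and turn from the pose commanded when the command began, along the tool's axes at that moment; what a row does not reach only later rows make up. A row lasts 1/10 s, in which the tool goes at most 0.05 m and 0.15 rad, less where a joint would pass 70% of its speed; a pose out of reach is approached as far as the arm can. The fingers move at their own pace and stop on an object; FORCE is the grip in N (left out, the last holds). Time passes only in rows, so rows that do not move let the fingers close. It prints the time, the measured TCP pose, the force, the opening and the grip force at its end. Input that does not fit is refused with a message, and nothing moves.
- get_state(): the state, without advancing time (a new reading comes with each control period).
- snapshot(name): name is "scene" or "top" or "wrist"; returns (picture, depth): 400x640x3 uint8, red, green, blue; 400x640 float32, m along the optical axis (not along the pixel's ray), 0 where there is no reading.
- camera_params(name): a dict with "fx", "fy", "cx", "cy" (pixels), "rvec" (rotation vector, rad) and "tvec" (3), from world to camera coordinates, as OpenCV has them. Camera axes: x right, y down, z forward; pixel columns grow to the right and rows downward; lengths in m; the calibration is good to about 2 mm. A picture is of the moment at which its call begins: read the wrist's pose just before it. camera_params takes no time and is no camera call; for the wrist camera it gives the pose at the moment of the call.
- finish_job(): hands the job in; it is judged then, once.
The state is a dict: "clock": time; "q": joint angles; "qd": joint speeds; "joint_torque": joint torques, N m; "tool_pos": TCP position; "eef_rot": TCP orientation; "contact_force": force on the tool from outside, world axes, zero at the start; "moment": the same for the moment, N m; "opening": opening from 0.0 (shut) to 1.0 (fully open); "finger_force": force on a finger pad.
Only numpy, scipy, OpenCV 4.12 (cv2) and the standard library are available. Lean on these libraries where they do the work, as an engineer would, in place of code of your own. Each camera call takes 0.05 s, during which the arm holds its last target. There are 200 camera calls.

## Working session

There is one attempt and no reset: what is moved stays moved. The work goes in short steps, Python scripts to look and compute and a shell command to move; the robot and the scene stay as the last step left them, time stands still between calls to the robot, and variables do not carry over. Pictures are saved under pics/ and viewed, at most 14 in all, crops included, and the job is handed in when it is done.

```bash
mkdir -p pics; ls; cat > h.py <<'E'
import numpy as np, cv2
from plant import *
from scipy.spatial.transform import Rotation as R
def shot(name,fn=None):
    p=camera_params(name); im,d=snapshot(name)
    if fn: cv2.imwrite('pics/'+fn,im[:,:,::-1])
    return im,d,p
def ray(p,u,v):
    Rm=cv2.Rodrigues(np.array(p['rvec'],float))[0]; t=np.array(p['tvec'],float).ravel()
    d=Rm.T@np.array([(u-p['cx'])/p['fx'],(v-p['cy'])/p['fy'],1.]); return -Rm.T@t,d
def onz(p,u,v,z):
    o,d=ray(p,u,v); return o+d*(z-o[2])/d[2]
def cloud(p,d):
    Rm=cv2.Rodrigues(np.array(p['rvec'],float))[0]; t=np.array(p['tvec'],float).ravel()
    v,u=np.mgrid[:d.shape[0],:d.shape[1]]
    c=np.stack([(u-p['cx'])/p['fx']*d,(v-p['cy'])/p['fy']*d,d],-1)
    return (c-t)@Rm
def blobs(im,lo,hi,amin=30):
    m=cv2.inRange(cv2.cvtColor(im,cv2.COLOR_RGB2HSV),np.array(lo),np.array(hi))
    n,l,s,c=cv2.connectedComponentsWithStats(m)
    return [(s[i],c[i],l==i) for i in range(1,n) if s[i,4]>=amin]
E
python3 - <<'E'
from h import *
np.set_printoptions(precision=4,suppress=True)
for n in('scene','top','wrist'):
    im,d,p=shot(n,n+'0.png'); o,_=ray(p,320,200); print(n,o,p['fx'],(d>0).mean())
    np.savez(n+'0.npz',im=im,d=d)
s=get_state(); print(s); print(grip_point_offset)
print(R.from_quat(s['eef_rot']).as_matrix())
E
```

```text
pics
scene [ 0.261  -0.5293  0.7172] 393.6680436057963 0.99603515625
top [0.3936 0.0737 1.0827] 503.66412220505407 0.99600390625
wrist [ 0.2611 -0.5731  0.3839] 297.66426470898887 0.99608984375
{'clock': 0.15, 'q': array([ 1.3048,  0.6897, -0.1945,  1.5661,  0.1573,  0.9025, -0.2151]), 'qd': array([ 0.0004,  0.0002, -0.0006, -0.0015,  0.0012,  0.0027,  0.0001]), 'joint_torque': array([ -0.0024, -52.7858,  -1.269 , -15.3586,  -0.0526,   0.0039,
         0.0001]), 'tool_pos': array([ 0.1844, -0.5967,  0.2381]), 'eef_rot': array([ 0.9888,  0.1494, -0.0002, -0.0006]), 'contact_force': array([-0.0844, -0.876 , -0.96  ]), 'moment': array([-0.0193, -0.0728, -0.0087]), 'finger_force': 0.0, 'opening': 1.0008352804700045}
0.0187
[[ 0.9554  0.2954 -0.0005]
 [ 0.2954 -0.9554  0.0012]
 [-0.0001 -0.0013 -1.    ]]
```

View pics/scene0.png

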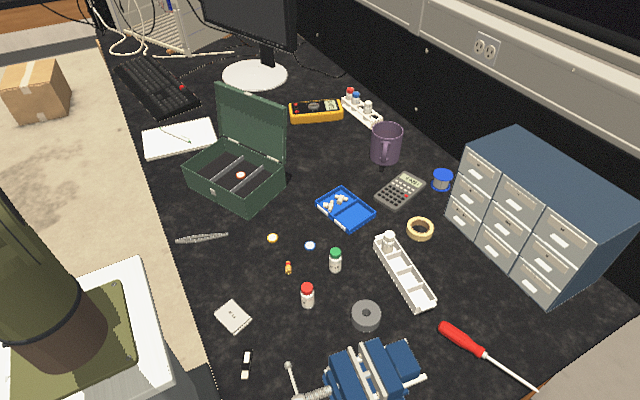

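View pics/top0.png

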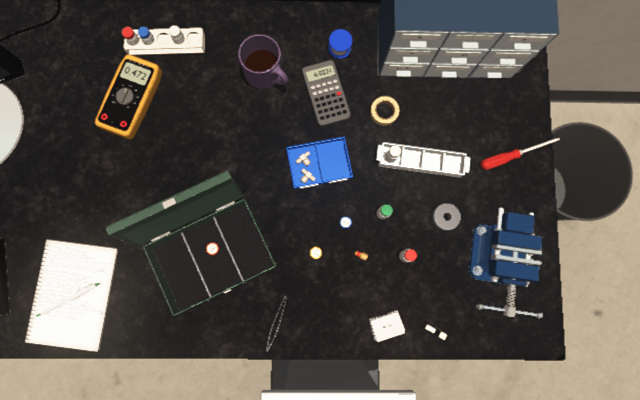

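The scene view shows the box at (235,165), tray at (345,208), carrier at (405,270), yellow disc (272,239), blue disc (310,246), terminator (288,268), red vial (307,295) and green vial (335,260). The top view shows the discs at (316,253) yellow and (346,222) blue, terminator (361,255), red vial (409,256), green vial (386,212), tray (320,163), carrier (424,160), box (208,255).

```bash
cat > m1.py <<'E'
from h import *
np.set_printoptions(precision=4,suppress=True)
def px(p,P):
    return cv2.projectPoints(np.array([P],float),np.array(p['rvec']),np.array(p['tvec']),np.array([[p['fx'],0,p['cx']],[0,p['fy'],p['cy']],[0,0,1.]]),None)[0].ravel()
D={n:np.load(n+'0.npz') for n in('top','scene')}
win={'top':{'blue':(346,222),'yellow':(316,253),'term':(361,255),'red':(409,256),'green':(386,212),'orange':(212,248)},
'scene':{'blue':(310,246),'yellow':(272,239),'term':(288,268),'red':(307,289),'green':(335,254),'orange':(241,176)}}
for k in win['top']:
  rays=[]
  for n in('top','scene'):
    p=camera_params(n); im=D[n]['im']; X=cloud(p,D[n]['d'])
    u,v=win[n][k]; sl=np.s_[v-9:v+10,u-9:u+10]
    hsv=cv2.cvtColor(im,cv2.COLOR_RGB2HSV)[sl]; m=(hsv[...,2]>90)
    if k in('red','green','term'): m&=hsv[...,1]>90
    ys,xs=np.nonzero(m); c=(xs.mean()+u-9,ys.mean()+v-9); P=X[sl][m]
    print(k,n,m.sum(),np.round(c,1),'depth med',np.median(P,0),'zmax',np.percentile(P[:,2],90)); rays.append(ray(p,*c))
  (o1,d1),(o2,d2)=rays
  s=np.linalg.lstsq(np.stack([d1,-d2],1),o2-o1,rcond=None)[0]
  a,b=o1+s[0]*d1,o2+s[1]*d2; print('   tri',(a+b)/2,'gap',np.linalg.norm(a-b))
# containers from top
p=camera_params('top'); im=D['top']['im'];X=cloud(p,D['top']['d']);hsv=cv2.cvtColor(im,cv2.COLOR_RGB2HSV)
def rect(m,name):
    n,l,s,c=cv2.connectedComponentsWithStats(m.astype(np.uint8)); i=1+np.argmax(s[1:,4])
    P=X[l==i]; q=P[:,:2].astype(np.float32)
    z=np.percentile(P[:,2],[5,50,95]); print(name,s[i],cv2.minAreaRect(q),z,cv2.boxPoints(cv2.minAreaRect(q)).ravel())
Z=X[...,2]; U,V=np.meshgrid(range(640),range(400))
w=lambda a,b,c,d:(U>a)&(U<b)&(V>c)&(V<d)
rect(w(370,480,135,185)&(Z>.018)&(Z<.045),'carrier')
rect(w(280,360,130,195)&(Z>.010)&(Z<.03),'tray')
rect(w(100,290,165,325)&(Z>.062)&(Z<.09),'box')
rect(w(100,290,165,325)&(Z>.038)&(Z<.06),'ribs')
rect(w(100,290,165,325)&(Z>.10),'lid')
rect(w(355,368,245,265)&(Z>.006),'term')
big=cv2.resize(im[130:330,100:480],None,fx=2.1,fy=2.1,interpolation=cv2.INTER_CUBIC); cv2.imwrite('pics/topcrop.png',big[:,:,::-1])
E
python3 m1.py
```

```text
blue top 119 [345.2 221.8] depth med [ 0.5001 -0.0137  0.0053] zmax 0.0076917595912657155
blue scene 98 [309.5 245.3] depth med [ 0.5012 -0.0153  0.0045] zmax 0.006565909171432245
   tri [ 0.5012 -0.0145  0.0037] gap 0.0011905752599906862
yellow top 132 [315.4 252.3] depth med [0.4351 0.0502 0.0051] zmax 0.007473431192436545
yellow scene 100 [272.  237.5] depth med [0.4352 0.0477 0.0049] zmax 0.0067117829077092276
   tri [0.4351 0.0493 0.0033] gap 0.0009778114986249416
term top 80 [361.1 254.8] depth med [ 0.4297 -0.0473  0.0115] zmax 0.014826642485040136
term scene 84 [287.9 267.6] depth med [ 0.4306 -0.0517  0.0107] zmax 0.014370318252104858
   tri [ 0.4306 -0.0481  0.0059] gap 0.0009869096620530014
red top 122 [410.6 254.8] depth med [ 0.4289 -0.1433  0.0605] zmax 0.06296151031263718
red scene 138 [306.6 287.8] depth med [ 0.43   -0.1449  0.0597] zmax 0.061096684730293116
   tri [ 0.4299 -0.1434  0.0574] gap 0.0010422169044666694
green top 102 [386.6 209.6] depth med [ 0.5206 -0.095   0.0602] zmax 0.061845497624518665
green scene 102 [335. 252.] depth med [ 0.5214 -0.097   0.0599]
[... 940 characters left out ...]
4052 0.127  0.545  0.1964 0.4456 0.3965]
ribs [146 202  99 112 671] ((0.4231032431125641, 0.2629801034927368), (0.14499863982200623, 0.21487769484519958), 26.648710250854492) [0.039  0.0462 0.0584] [0.3101 0.3265 0.4065 0.1344 0.5361 0.1995 0.4397 0.3915]
lid [ 106  171  139   78 3618] ((0.4909328520298004, 0.23178039491176605), (0.3389712870121002, 0.15132655203342438), 82.44554138183594) [0.1085 0.1747 0.2339] [0.3936 0.0737 0.5437 0.0538 0.5882 0.3898 0.4382 0.4097]
term [356 251  12  10  72] ((0.42963480949401855, -0.04737378656864166), (0.025945646688342094, 0.013690981082618237), 67.70670318603516) [0.0075 0.0121 0.0162] [ 0.4184 -0.0568  0.431  -0.062   0.4409 -0.038   0.4282 -0.0328]
```

View pics/topcrop.png

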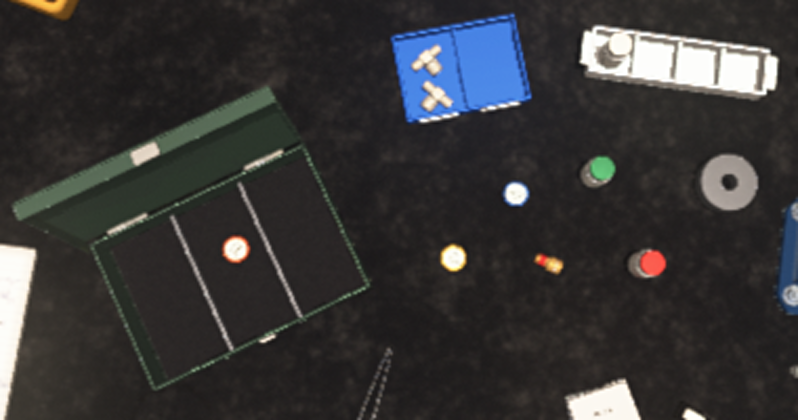

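Crop: box with ribs, bays empty but for the orange disc; tray's tees lie in the left (+y) bay; carrier's white vial is at its left (+y) end. Two views agree to ~2 mm. I'll next compute the goals.

```bash
cat > go.py <<'E'
import sys
from h import *
a=[float(v) for v in sys.argv[1:]]  # x y z psi(deg)
s=get_state(); Rm=R.from_quat(s['eef_rot']).as_matrix()
g=np.radians(a[3]); c,n=np.cos(g),np.sin(g); G=np.array([[c,n,0],[n,-c,0],[0,0,-1.]])
print('d',np.round(Rm.T@(np.array(a[:3])-s['tool_pos']),4),'rv',np.round(R.from_matrix(Rm.T@G).as_rotvec(),3),'t',round(s['clock'],2),'q',np.round(s['q'],2))
E
python3 - <<'E'
from h import *
D=np.load('top0.npz');X=cloud(camera_params('top'),D['d'])
print('vise zmax',X[205:325,465:548,2].max())
E
python3 go.py 0.44 -0.3 0.25 70; python3 go.py 0.45 0.0 0.2 116.4
```

```text
vise zmax 1.0827335620937535
d [ 0.3318 -0.208  -0.0116] rv [-0.001 -0.    -0.922] t 0.15 q [ 1.3   0.69 -0.19  1.57  0.16  0.9  -0.22]
d [ 0.43   -0.4916  0.0387] rv [-1.000e-03 -1.000e-03 -1.732e+00] t 0.15 q [ 1.3   0.69 -0.19  1.57  0.16  0.9  -0.22]
```

```bash
python3 -m handwheel '[1,0.16,-0.1,-0.01,0,0,-0.46,1,0.33,-0.208,-0.011,0,0,-0.92,1,0.33,-0.208,-0.011,0,0,-0.92,1,0.33,-0.208,-0.011,0,0,-0.92,1,0.33,-0.208,-0.011,0,0,-0.92,1,0.33,-0.208,-0.011,0,0,-0.92,1,0.33,-0.208,-0.011,0,0,-0.92,1,0.33,-0.208,-0.011,0,0,-0.92,1,0.33,-0.208,-0.011,0,0,-0.92,1,0.33,-0.208,-0.011,0,0,-0.92]' 20; python3 go.py 0.45 0.0 0.2 116.4
```

```text
clock: 1.15
tool_pos: [0.4388, -0.3002, 0.2496]
eef_rot: [0.819, 0.574, -0.0, -0.0]
contact_force: [-1.4, -0.8, -0.2]
opening: 0.998
finger_force: 0.0
d [ 0.286  -0.092   0.0496] rv [-0.001  0.    -0.809] t 1.15 q [ 0.79  0.58 -0.44  1.83  0.33  0.81 -0.17]
```

```bash
python3 -m handwheel '[0.5,0.286,-0.092,0.05,0,0,-0.81,0.5,0.286,-0.092,0.05,0,0,-0.81,0.5,0.286,-0.092,0.05,0,0,-0.81,0.5,0.286,-0.092,0.05,0,0,-0.81,0.5,0.286,-0.092,0.05,0,0,-0.81,0.5,0.286,-0.092,0.05,0,0,-0.81,0.5,0.286,-0.092,0.05,0,0,-0.81,0.5,0.286,-0.092,0.05,0,0,-0.81,0.5,0.286,-0.092,0.05,0,0,-0.81]'
python3 - <<'E'
from h import *
np.set_printoptions(precision=4,suppress=True)
im,d,p=shot('wrist','w1.png'); np.savez('w1.npz',im=im,d=d); X=cloud(p,d)
print(ray(p,320,200))
K=np.array([[p['fx'],0,p['cx']],[0,p['fy'],p['cy']],[0,0,1.]])
for k,c in dict(blue=(.5012,-.0145,.006),yellow=(.4351,.0493,.006),term=(.4300,-.0475,.012),green=(.5217,-.0952,.06),red=(.43,-.1434,.06)).items():
    print(k,cv2.projectPoints(np.array([c]),np.array(p['rvec']),np.array(p['tvec']),K,None)[0].ravel())
E
```

```text
clock: 2.05
tool_pos: [0.4502, -0.0036, 0.1995]
eef_rot: [0.53, 0.848, -0.001, 0.0]
contact_force: [-0.0, -0.8, -0.4]
opening: 0.501
finger_force: 0.0
(array([0.4143, 0.0692, 0.3453]), array([ 0.1504, -0.3048, -0.9409]))
blue [354.0209 192.8139]
yellow [328.6068 119.1036]
term [288.1814 193.1004]
green [341.4007 277.5354]
red [248.7371 279.7682]
```

View pics/w1.png

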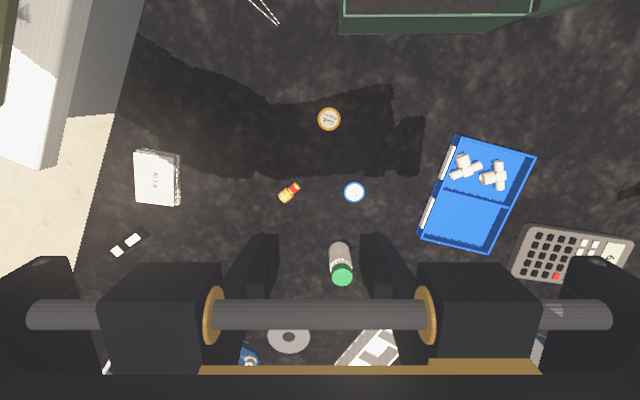

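Wrist view: yellow disc at (329,119), blue disc (354,192), terminator (289,192), green cap (341,274) – predicted positions within 1 px. I'll refine from these.

```bash
python3 - <<'E'
from h import *
np.set_printoptions(precision=4,suppress=True)
D=np.load('w1.npz');im=D['im'];p=camera_params('wrist');X=cloud(p,D['d'])
hsv=cv2.cvtColor(im,cv2.COLOR_RGB2HSV)
for k,(u,v) in dict(blue=(354,192),yellow=(329,119),term=(289,192)).items():
    sl=np.s_[v-14:v+15,u-14:u+15]; m=(hsv[sl][...,2]>110).astype(np.uint8)
    n,l,s,c=cv2.connectedComponentsWithStats(m); i=1+np.argmax(s[1:,4]); m=(l==i).astype(np.uint8)
    cn=max(cv2.findContours(m,0,2)[0],key=len); P=X[sl][m>0]
    if k=='term':
        z=.0075; q=np.array([onz(p,a+u-14,b+v-14,z)[:2] for a,b in cv2.findContours(m,0,1)[0][0][:,0]],np.float32); print(k,cv2.minAreaRect(q),P[:,2].max(),np.median(P,0))
    else:
        (a,b),r=cv2.minEnclosingCircle(cn); print(k,onz(p,a+u-14,b+v-14,.004),r,np.median(P,0))
E
python3 go.py 0.435 0.0495 0.06 116.4
```

```text
blue [ 0.5013 -0.0143  0.004 ] 10.816754341125488 [ 0.5006 -0.0136  0.0054]
yellow [0.435  0.0496 0.004 ] 12.020915031433105 [0.4349 0.0499 0.0055]
term ((0.4307374060153961, -0.047728680074214935), (0.02985944040119648, 0.015385949052870274), 63.402923583984375) 0.0158657507577358 [ 0.4302 -0.0474  0.0119]
d [0.0547 0.0099 0.1395] rv [-0.001  0.001 -0.007] t 2.1 q [ 0.28  0.58 -0.58  2.1   0.56  0.61 -0.24]
```

```bash
python3 -m handwheel '[0.5,0.055,0.01,0.05,0,0,0,0.5,0.055,0.01,0.09,0,0,0,0.5,0.055,0.01,0.14,0,0,0,0.5,0.055,0.01,0.175,0,0,0,0.5,0.055,0.01,0.185,0,0,0,0.5,0.055,0.01,0.192,0,0,0,0.5,0.055,0.01,0.195,0,0,0,0.5,0.055,0.01,0.196,0,0,0]'; python3 go.py 0.435 0.0495 0.0015 116.4
```

```text
clock: 2.9
tool_pos: [0.435, 0.0507, 0.0024]
eef_rot: [0.529, 0.848, -0.001, -0.001]
contact_force: [-1.0, -0.1, -0.6]
opening: 0.497
finger_force: 0.0
d [-0.0011 -0.0005  0.0009] rv [-0.002 -0.    -0.006] t 2.9 q [-0.03  0.96 -0.3   2.25  1.74  0.25 -1.5 ]
```

```bash
python3 -m handwheel '[0.5,-0.001,0,0.001,0,0,0,0.2,-0.001,0,0.001,0,0,0,0,-0.001,0,0.001,0,0,0,0,-0.001,0,0.001,0,0,0,0,-0.001,0,0.001,0,0,0]' 20; python3 -m handwheel '[0,0,0,-0.01,0,0,0,0,0,0,-0.04,0,0,0,0,0,0,-0.09,0,0,0,0,0,0,-0.14,0,0,0,0,0,0,-0.14,0,0,0]'; python3 go.py 0.4355 0.185 0.14 116.4
```

```text
clock: 3.4
tool_pos: [0.4359, 0.0519, 0.0033]
eef_rot: [0.528, 0.849, 0.0, 0.001]
contact_force: [1.0, -0.6, 5.0]
opening: 0.264
finger_force: 20.0
clock: 3.9
tool_pos: [0.4343, 0.052, 0.1408]
eef_rot: [0.527, 0.85, -0.001, -0.002]
contact_force: [2.0, -0.0, -0.5]
opening: 0.266
finger_force: 20.0
d [0.1186 0.0601 0.0007] rv [-0.004 -0.001 -0.001] t 3.9 q [ 0.14  0.69 -0.58  2.19  0.83  0.5  -0.64]
```

```bash
python3 -m handwheel '[0,0.05,0.025,0,0,0,0,0,0.09,0.045,0,0,0,0,0,0.119,0.06,0,0,0,0,0,0.119,0.06,0,0,0,0,0,0.119,0.06,0.04,0,0,0,0,0.119,0.06,0.07,0,0,0,0,0.119,0.06,0.095,0,0,0,0,0.119,0.06,0.095,0,0,0]'; python3 go.py 0.4355 0.185 0.034 116.4
python3 - <<'E'
from h import *
shot('wrist','w2.png')
E
```

```text
clock: 4.7
tool_pos: [0.4349, 0.1837, 0.043]
eef_rot: [0.527, 0.85, -0.003, -0.001]
contact_force: [0.3, -0.1, 0.2]
opening: 0.27
finger_force: 20.0
d [0.0009 0.0011 0.009 ] rv [-0.006  0.002 -0.001] t 4.7 q [-0.3   0.88 -0.33  2.14  1.04  0.3  -1.07]
```

View pics/w2.png

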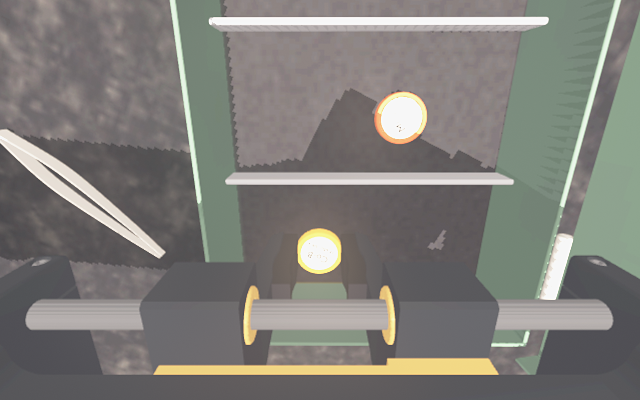

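Yellow disc held at (320,250), well inside the bay below the rib at row 180. Lower and release.

```bash
python3 -m handwheel '[0,0,0,0.006,0,0,0,0,0,0,0.009,0,0,0,0,0,0,0.009,0,0,0]'; python3 -m handwheel '[0.42,0,0,0,0,0,0,0.42,0,0,0,0,0,0,0.42,0,0,0,0,0,0,0.42,0,0,-0.02,0,0,0,0.42,0,0,-0.06,0,0,0,0.42,0,0,-0.1,0,0,0,0.42,0,0,-0.11,0,0,0]';  python3 go.py 0.5012 -0.0143 0.14 116.4
```

```text
clock: 5.05
tool_pos: [0.437, 0.1852, 0.0366]
eef_rot: [0.528, 0.849, 0.0, 0.0]
contact_force: [0.6, -0.2, -0.0]
opening: 0.262
finger_force: 20.0
clock: 5.75
tool_pos: [0.4379, 0.1862, 0.1494]
eef_rot: [0.528, 0.849, 0.002, 0.001]
contact_force: [0.8, -0.0, -1.0]
opening: 0.415
finger_force: 0.0
d [-0.2078 -0.0321  0.009 ] rv [ 0.005 -0.001 -0.002] t 5.75 q [-0.12  0.71 -0.62  2.08  0.76  0.58 -0.82]
```

```bash
python3 -m handwheel '[0.5,-0.05,-0.008,0,0,0,0,0.5,-0.1,-0.016,0,0,0,0,0.5,-0.15,-0.024,0,0,0,0,0.5,-0.2,-0.032,0,0,0,0,0.5,-0.208,-0.032,0.03,0,0,0,0.5,-0.208,-0.032,0.07,0,0,0,0.5,-0.208,-0.032,0.1,0,0,0,0.5,-0.208,-0.032,0.1,0,0,0]';  python3 go.py 0.5012 -0.0143 0.0025 116.4
```

```text
clock: 6.55
tool_pos: [0.4975, -0.016, 0.043]
eef_rot: [0.527, 0.85, -0.002, -0.002]
contact_force: [-0.9, -0.7, 0.4]
opening: 0.499
finger_force: 0.0
d [-0.0001  0.0043  0.0404] rv [-0.007 -0.002 -0.001] t 6.55 q [ 0.21  0.91 -0.45  2.06  1.01  0.42 -0.59]
```

```bash
python3 -m handwheel '[0.5,0,0.004,0.02,0,0,0,0.5,0,0.004,0.033,0,0,0,0.5,0,0.004,0.037,0,0,0,0.5,0,0.004,0.039,0,0,0,0.5,0,0.004,0.04,0,0,0,0.5,0,0.004,0.04,0,0,0]';  python3 go.py 0.5012 -0.0143 0.0025 116.4
```

```text
clock: 7.15
tool_pos: [0.5041, -0.0137, 0.0068]
eef_rot: [0.528, 0.849, 0.0, 0.0]
contact_force: [-0.2, -0.1, 0.4]
opening: 0.5
finger_force: 0.0
d [ 0.0007 -0.0029  0.0043] rv [ 0.001  0.    -0.002] t 7.15 q [ 0.16  0.97 -0.36  2.05  1.11  0.33 -0.69]
```

```bash
python3 -m handwheel '[0.5,0,0,0,0,0,0,0.5,0,-0.002,0.002,0,0,0,0.5,0,-0.002,0.004,0,0,0,0.5,0,-0.002,0.004,0,0,0,0.5,0,-0.002,0.004,0,0,0]';  python3 go.py 0.5012 -0.0143 0.0025 116.4
```

```text
clock: 7.65
tool_pos: [0.5019, -0.0145, 0.0021]
eef_rot: [0.528, 0.849, -0.0, -0.0]
contact_force: [-0.3, 0.4, 0.4]
opening: 0.499
finger_force: 0.0
d [ 0.0005 -0.0005 -0.0004] rv [-0.     0.    -0.002] t 7.65 q [ 0.15  0.97 -0.35  2.06  1.13  0.31 -0.71]
```

```bash
python3 -m handwheel '[0.2,0,0,0,0,0,0,0,0,0,0,0,0,0,0,0,0,0,0,0,0,0,0,0,0,0,0,0,0,0,0,-0.01,0,0,0,0,0,0,-0.05,0,0,0,0,0,0,-0.1,0,0,0,0,0,0,-0.14,0,0,0,0,0,0,-0.14,0,0,0]' 20; python3 go.py 0.3705 0.316 0.14 116.4
```

```text
clock: 8.55
tool_pos: [0.5047, -0.0138, 0.1466]
eef_rot: [0.528, 0.849, 0.003, 0.003]
contact_force: [1.1, 0.5, 0.1]
opening: 0.267
finger_force: 20.0
d [0.3552 0.0256 0.0059] rv [ 0.008  0.003 -0.002] t 8.55 q [ 0.34  0.75 -0.66  2.    0.78  0.64 -0.38]
```

```bash
python3 -m handwheel '[0,0.05,0.02,0,0,0,0,0,0.1,0.025,0,0,0,0,0,0.15,0.026,0,0,0,0,0,0.2,0.026,0,0,0,0,0,0.25,0.026,0,0,0,0,0,0.3,0.026,0,0,0,0,0,0.34,0.026,0,0,0,0,0,0.355,0.026,0,0,0,0,0,0.355,0.026,0.0,0,0,0,0,0.355,0.026,0.0,0,0,0]'; python3 go.py 0.3705 0.316 0.045 116.4
```

```text
clock: 9.55
tool_pos: [0.3681, 0.3137, 0.1414]
eef_rot: [0.528, 0.849, -0.001, 0.001]
contact_force: [-0.3, -0.9, -0.1]
opening: 0.272
finger_force: 20.0
d [0.0012 0.0033 0.0964] rv [-0.002  0.002 -0.002] t 9.55 q [-0.44  0.73 -0.58  2.06  0.74  0.57 -1.1 ]
```

```bash
python3 -m handwheel '[0,0.001,0.003,0.03,0,0,0,0,0.001,0.003,0.06,0,0,0,0,0.001,0.003,0.09,0,0,0,0,0.001,0.003,0.1,0,0,0,0,0.001,0.003,0.104,0,0,0,0,0.001,0.003,0.106,0,0,0,0,0.001,0.003,0.106,0,0,0,0,0.001,0.003,0.106,0,0,0]'; python3 go.py 0.3705 0.316 0.034 116.4
```

```text
clock: 10.35
tool_pos: [0.3708, 0.3177, 0.037]
eef_rot: [0.528, 0.849, 0.001, 0.0]
contact_force: [-0.1, 0.7, -0.3]
opening: 0.269
finger_force: 20.0
d [-0.0015 -0.001   0.003 ] rv [ 0.002 -0.001 -0.002] t 10.35 q [-0.6   0.9  -0.33  2.1   1.    0.3  -1.33]
```

```bash
python3 -m handwheel '[0,0,0,0.002,0,0,0,0,0,0,0.002,0,0,0,0.42,0,0,0.002,0,0,0,0.42,0,0,0.002,0,0,0,0.42,0,0,0.002,0,0,0,0.42,0,0,-0.02,0,0,0,0.42,0,0,-0.06,0,0,0,0.42,0,0,-0.11,0,0,0,0.42,0,0,-0.16,0,0,0,0.42,0,0,-0.16,0,0,0]'
python3 - <<'E'
from h import *
im,d,p=shot('top'); np.savez('top1.npz',im=im,d=d)
cv2.imwrite('pics/top1.png',cv2.resize(im[150:330,90:410],None,fx=2.4,fy=2.4)[:,:,::-1])
E
```

```text
clock: 11.35
tool_pos: [0.3719, 0.3205, 0.2015]
eef_rot: [0.528, 0.849, 0.005, 0.001]
contact_force: [-0.1, 0.7, 0.8]
opening: 0.42
finger_force: 0.0
```

View pics/top1.png

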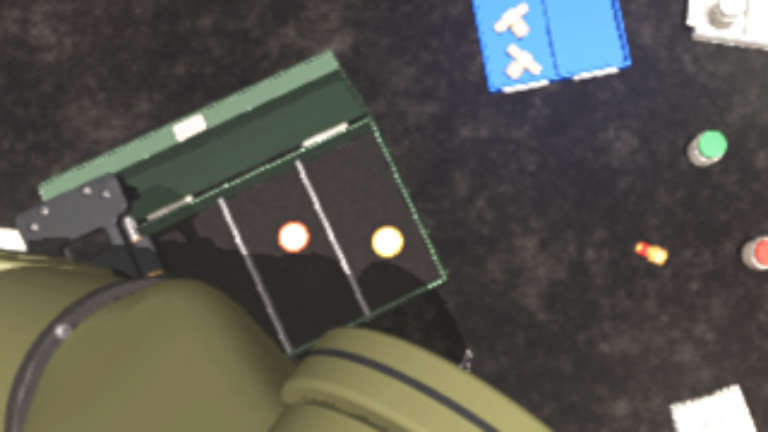

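Yellow disc lies flat at (388,241) in the right bay; blue is hidden under the arm. I'll raise and move away over the lid, then check blue.

```bash
python3 -m handwheel '[0.4,0,-0.01,-0.05,0,0,0,0.4,0,-0.02,-0.1,0,0,0,0,0,-0.02,-0.1,0,0,0,0,0,-0.02,-0.1,0,0,0]'; python3 - <<'E'
from h import *
im,d,p=shot('wrist','w3.png'); X=cloud(p,d)
E
python3 go.py 0.56 0.3284 0.30 116.4
```

```text
clock: 11.8
tool_pos: [0.3524, 0.3081, 0.2958]
eef_rot: [0.528, 0.849, -0.0, 0.001]
contact_force: [0.8, -0.4, -0.1]
opening: 0.243
finger_force: 0.0
d [-0.0732  0.1955 -0.0055] rv [-0.002  0.002 -0.002] t 11.85 q [-0.28  0.5  -0.82  1.93  0.46  0.91 -0.87]
```

View pics/w3.png

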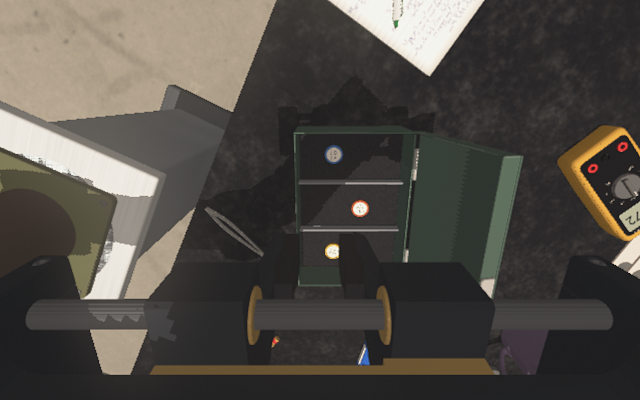

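All three discs lie in separate bays: blue (334,154), orange (360,208), yellow (332,251); lid panel at (460,220). Now over and behind the lid.

```bash
python3 -m handwheel '[0,-0.018,0.045,-0.005,0,0,0,0,-0.036,0.09,-0.005,0,0,0,0,-0.054,0.14,-0.005,0,0,0,0,-0.073,0.195,-0.005,0,0,0,0,-0.073,0.195,-0.005,0,0,0,0,-0.073,0.195,-0.005,0,0,0,0,-0.073,0.195,-0.005,0,0,0]'; python3 go.py 0.56 0.3284 0.19 116.4
python3 - <<'E'
from h import *
im,d,p=shot('scene'); X=cloud(p,d)
sl=np.s_[70:215,170:300]; P=X[sl].reshape(-1,3)
q=P[:,:2]-[0.4254,0.2617]; a=np.radians(26.4); xx=q@[np.cos(a),np.sin(a)]; yy=q@[-np.sin(a),np.cos(a)]
m=(abs(yy)<.1)&(xx>.03)&(xx<.14)
for z in(.10,.13,.16,.19,.21,.225,.235):
    k=m&(abs(P[:,2]-z)<.006); print(z,k.sum(),np.round(np.median(xx[k]),4) if k.any() else '', np.round(xx[k].max(),4) if k.any() else '')
cv2.imwrite('pics/s1.png',im[:,:,::-1])
E
```

```text
clock: 12.55
tool_pos: [0.5578, 0.3294, 0.2987]
eef_rot: [0.527, 0.85, -0.002, -0.001]
contact_force: [-0.2, 0.3, 0.8]
opening: 0.002
finger_force: 0.0
d [-0.0018  0.002   0.1087] rv [-0.005  0.001 -0.   ] t 12.55 q [-0.23  0.75 -0.75  1.39  0.52  1.21 -0.58]
0.1 219 0.0807 0.0847
0.13 246 0.0855 0.0889
0.16 254 0.09 0.0934
0.19 271 0.0947 0.098
0.21 278 0.0978 0.1013
0.225 115 0.0986 0.1042
0.235 259 0.0928 0.1029
```

View pics/s1.png

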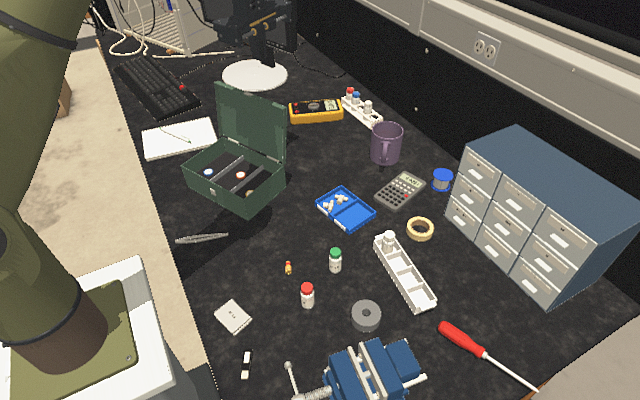

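Scene view: lid stands at (250,125), its top edge ~0.238 high, at x' ≈ 0.10; the gripper (260,30) hangs behind it. Descend, push.

```bash
python3 -m handwheel '[0,0,0,0.04,0,0,0,0,0,0,0.08,0,0,0,0,0,0,0.104,0,0,0,0,0,0,0.104,0,0,0,0,0,0,0.104,0,0,0]'; python3 -m handwheel '[0,0,-0.015,0,0,0,0,0,0,-0.03,0,0,0,0,0,0,-0.045,0,0,0,0,0,0,-0.06,0,0,0,0]'; python3 -m handwheel '[0,0,-0.015,0,0,0,0,0,0,-0.03,0,0,0,0,0,0,-0.045,0,0,0,0,0,0,-0.06,0,0,0,0]'; python3 go.py 0.434 0.266 0.195 116.4
```

```text
clock: 13.1
tool_pos: [0.5586, 0.3301, 0.1979]
eef_rot: [0.527, 0.85, 0.0, -0.0]
contact_force: [0.5, -0.9, -0.1]
opening: 0.004
finger_force: 0.0
clock: 13.5
tool_pos: [0.5061, 0.3043, 0.1999]
eef_rot: [0.528, 0.85, 0.003, 0.001]
contact_force: [1.2, 0.7, -0.5]
opening: 0.005
finger_force: 0.3
clock: 13.9
tool_pos: [0.4521, 0.2776, 0.1996]
eef_rot: [0.527, 0.85, 0.002, 0.001]
contact_force: [-0.3, 0.1, -0.1]
opening: 0.006
finger_force: 0.1
d [-0.0024 -0.0214  0.0045] rv [ 0.005 -0.001 -0.001] t 13.9 q [-0.21  0.7  -0.71  1.88  0.63  0.79 -0.81]
```

```bash
python3 -m handwheel '[0,0,-0.015,0,0,0,0,0,0,-0.03,0,0,0,0,0,0,-0.03,0,0,0,0,0,0,-0.03,0,0,0,0]'; python3 - <<'E'
from h import *
im,d,p=shot('scene'); 
cv2.imwrite('pics/s2.png',cv2.resize(im[60:300,120:440],None,fx=2,fy=2)[:,:,::-1]); X=cloud(p,d)
P=X[130:215,180:290].reshape(-1,3)
q=P[:,:2]-[0.4254,0.2617]; a=np.radians(26.4); xx=q@[np.cos(a),np.sin(a)]; yy=q@[-np.sin(a),np.cos(a)]
for x in(-.07,-.04,0,.04,.07):
    k=(abs(yy)<.1)&(abs(xx-x)<.008); print(x,k.sum(),np.round(np.percentile(P[k,2],[10,50,90]),4) if k.any() else '')
E
python3 go.py 0.43 -0.0475 0.2 65
```

```text
clock: 14.3
tool_pos: [0.426, 0.2642, 0.1987]
eef_rot: [0.528, 0.85, 0.002, 0.001]
contact_force: [0.3, 0.1, 1.5]
opening: 0.004
finger_force: 0.0
-0.07 1065 [0.006  0.039  0.0701]
-0.04 585 [0.0293 0.1716 0.1772]
0 346 [0.0286 0.031  0.1457]
0.04 312 [0.0287 0.0308 0.1119]
0.07 211 [0.0284 0.0398 0.0858]
d [-0.2812 -0.1346 -0.0022] rv [ 0.003 -0.002  0.895] t 14.35 q [-0.21  0.67 -0.71  1.96  0.64  0.74 -0.85]
```

View pics/s2.png

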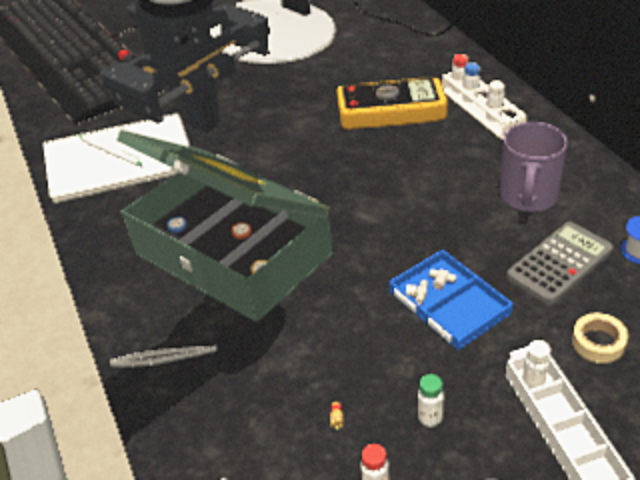

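Lid is mid-fall at (225,165). Let it drop and verify while rising and heading for the terminator.

```bash
python3 -m handwheel '[0,0,0,-0.02,0,0,0,0,0,0,-0.05,0,0,0,0,0,0,-0.05,0,0,0,0,0,0,-0.05,0,0,0,0,0,0,-0.05,0,0,0,0,0,0,-0.05,0,0,0]'; python3 - <<'E'
from h import *
im,d,p=shot('scene'); X=cloud(p,d)
P=X[130:215,180:290].reshape(-1,3)
q=P[:,:2]-[0.4254,0.2617]; a=np.radians(26.4); xx=q@[np.cos(a),np.sin(a)]; yy=q@[-np.sin(a),np.cos(a)]
for x in(-.07,-.04,0,.04,.07):
    k=(abs(yy)<.1)&(abs(xx-x)<.008); print(x,k.sum(),np.round(np.percentile(P[k,2],[10,50,90]),4) if k.any() else '')
E
python3 go.py 0.43 -0.0475 0.2 65
```

```text
clock: 14.95
tool_pos: [0.4248, 0.2627, 0.2463]
eef_rot: [0.528, 0.849, -0.001, -0.0]
contact_force: [-0.1, -0.1, 0.2]
opening: 0.003
finger_force: 0.0
-0.07 1150 [0.0061 0.042  0.0778]
-0.04 323 [0.0758 0.0773 0.0786]
0 320 [0.0759 0.0774 0.0789]
0.04 294 [0.0759 0.0773 0.0788]
0.07 253 [0.0758 0.0774 0.079 ]
d [-0.2805 -0.1327  0.0466] rv [-0.001  0.001  0.895] t 15.0 q [-0.17  0.61 -0.77  1.91  0.55  0.85 -0.77]
```

Lid is shut, flat at 77 mm. Now the green vial.

```bash
python3 go.py 0.5215 -0.0953 0.15 82.6; python3 go.py 0.5215 -0.02 0.2 82.6
```

```text
d [-0.3639 -0.0718  0.0966] rv [-0.001  0.001  0.588] t 15.0 q [-0.17  0.61 -0.77  1.91  0.55  0.85 -0.77]
d [-0.2964 -0.0385  0.0465] rv [-0.001  0.001  0.588] t 15.0 q [-0.17  0.61 -0.77  1.91  0.55  0.85 -0.77]
```

```bash
python3 -m handwheel '[0.6,-0.05,-0.01,0.01,0,0,0.08,0.6,-0.1,-0.02,0.02,0,0,0.16,0.6,-0.15,-0.03,0.03,0,0,0.25,0.6,-0.2,-0.04,0.04,0,0,0.33,0.6,-0.25,-0.05,0.05,0,0,0.41,0.6,-0.3,-0.06,0.07,0,0,0.5,0.6,-0.34,-0.068,0.09,0,0,0.57,0.6,-0.364,-0.072,0.097,0,0,0.588,0.6,-0.364,-0.072,0.097,0,0,0.588,0.6,-0.364,-0.072,0.097,0,0,0.588]'; python3 - <<'E'
from h import *
im,d,p=shot('wrist','w4.png'); np.savez('w4.npz',im=im,d=d,rvec=p['rvec'],tvec=p['tvec'])
E
python3 go.py 0.5215 -0.0953 0.033 82.6
```

```text
clock: 16.0
tool_pos: [0.5213, -0.0953, 0.1494]
eef_rot: [0.752, 0.66, -0.0, -0.001]
contact_force: [0.2, 0.3, 0.1]
opening: 0.601
finger_force: 0.0
d [-0.0015  0.0002  0.117 ] rv [-0.001 -0.001  0.001] t 16.05 q [ 0.42  0.74 -0.54  1.92  0.62  0.64 -0.65]
```

View pics/w4.png

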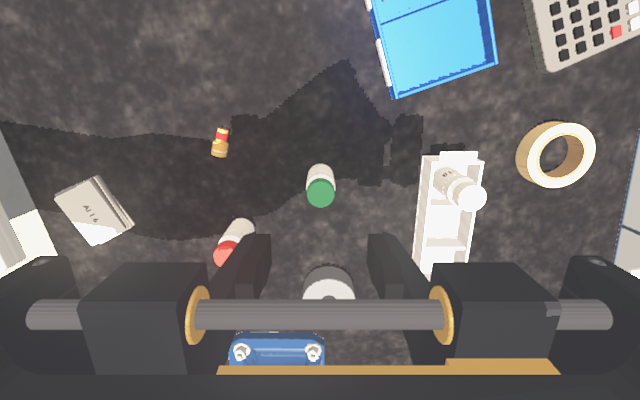

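Green cap at (320,192), centred between the fingers in column. Check against the projection.

```bash
python3 - <<'E'
from h import *
p=camera_params('wrist');K=np.array([[p['fx'],0,p['cx']],[0,p['fy'],p['cy']],[0,0,1.]])
print(cv2.projectPoints(np.array([[.5215,-.0953,.06],[.5215,-.0953,0],[.5213,-.0953,.149]]),np.array(p['rvec']),np.array(p['tvec']),K,None)[0].reshape(-1,2))
im=np.load('w4.npz')['im']
for s,c,m in blobs(im[160:220,290:350],(45,90,60),(85,255,255),100):
    u,v=c+[290,160]; print(s[4],u,v,onz(p,u,v,.06))
E
```

```text
[[319.96432214 196.78346499]
 [319.8422304  177.70985177]
 [319.94306834 249.40875531]]
613 320.2300163132137 192.8026101141925 [ 0.52216628 -0.09183919  0.06      ]
```

```bash
python3 -m handwheel '[0.6,-0.001,0,0.04,0,0,0,0.6,-0.001,0,0.08,0,0,0,0.6,-0.001,0,0.11,0,0,0,0.6,-0.001,0,0.117,0,0,0,0.6,-0.001,0,0.117,0,0,0,0.6,-0.001,0,0.117,0,0,0,0.3,-0.001,0,0.117,0,0,0,0,-0.001,0,0.117,0,0,0,0,-0.001,0,0.117,0,0,0,0,-0.001,0,0.117,0,0,0]' 20; python3 -m handwheel '[0,0,0,-0.01,0,0,0,0,0,0,-0.04,0,0,0,0,0,0,-0.08,0,0,0,0,0,0,-0.08,0,0,0]'; python3 go.py 0.6342 -0.2042 0.11 82.6
```

```text
clock: 17.05
tool_pos: [0.5219, -0.0963, 0.0337]
eef_rot: [0.751, 0.66, 0.0, 0.0]
contact_force: [-0.6, -0.4, 2.3]
opening: 0.296
finger_force: 20.0
clock: 17.45
tool_pos: [0.5243, -0.0959, 0.1176]
eef_rot: [0.751, 0.66, 0.003, 0.003]
contact_force: [0.6, -0.5, -0.2]
opening: 0.291
finger_force: 20.0
d [-0.0932  0.1229  0.0085] rv [ 0.008 -0.001 -0.   ] t 17.45 q [ 0.39  0.79 -0.5   1.94  0.68  0.57 -0.7 ]
```

```bash
python3 -m handwheel '[0,-0.025,0.035,0.0,0,0,0,0,-0.05,0.07,0.0,0,0,0,0,-0.075,0.1,0.005,0,0,0,0,-0.093,0.123,0.008,0,0,0,0,-0.093,0.123,0.008,0,0,0,0,-0.093,0.123,0.008,0,0,0]'; python3 go.py 0.6342 -0.2042 0.05 82.6;python3 - <<'E'
from h import *
im,d,p=shot('wrist','w5.png'); X=cloud(p,d); Z=X[...,2]
# white wall tops
m=(Z>.022)&(Z<.034)&(X[...,0]>.55)&(X[...,0]<.70)&(X[...,1]>-.32)&(X[...,1]<-.06)
q=X[m][:,:2].astype(np.float32); r=cv2.minAreaRect(q); print(m.sum(),r)
t=np.radians(-7.42); e=np.array([np.cos(t),np.sin(t)]);f=np.array([-e[1],e[0]]); c=np.array([.6371,-.1819])
s=(q-c)@f; w=(q-c)@e
print(np.histogram(s,bins=np.arange(-.11,.111,.005))); print(np.percentile(w,[1,99]))
E
```

```text
clock: 18.05
tool_pos: [0.6308, -0.2041, 0.1044]
eef_rot: [0.751, 0.66, -0.0, -0.001]
contact_force: [-0.5, 0.1, -0.1]
opening: 0.289
finger_force: 20.0
d [0.0003 0.0034 0.0544] rv [-0.002 -0.    -0.001] t 18.05 q [ 0.53  0.96 -0.56  1.53  0.62  0.84 -0.4 ]
3397 ((0.6380227208137512, -0.17997929453849792), (0.1996867060661316, 0.04817269742488861), 82.8924560546875)
(array([  0,   0,   8,   4,   0,   0,   0,   0,   0,   0,   0,  12,  31,
        83,  46,  47,  50,  56,  58,  49,  48,  58, 274,  67,  52,  53,
        57,  71,  68,  62,  64, 315,  78,  71,  67,  71,  80,  78,  81,
       176, 505, 415, 142,   0]), array([-1.10000000e-01, -1.05000000e-01, -1.00000000e-01, -9.50000000e-02,
       -9.00000000e-02, -8.50000000e-02, -8.00000000e-02, -7.50000000e-02,
       -7.00000000e-02, -6.50000000e-02, -6.00000000e-02, -5.50000000e-02,
       -5.00000000e-02, -4.50000000e-02, -4.00000000e-02, -3.50000000e-02,
       -3.00000000e-02, -2.50000000e-02, -2.00000000e-02, -1.50000000e-02,
       -1.00000000e-02, -5.00000000e-03,  9.71445147e-17,  5.00000000e-03,
        1.00000000e-02,  1.50000000e-02,  2.00000000e-02,  2.50000000e-02,
        3.00000000e-02,  3.50000000e-02,  4.00000000e-02,  4.50000000e-02,
        5.00000000e-02,  5.50000000e-02,  6.00000000e-02,  6.50000000e-02,
        7.00000000e-02,  7.50000000e-02,  8.00000000e-02,  8.50000000e-02,
        9.00000000e-02,  9.50000000e-02,  1.00000000e-01,  1.05000000e-01,
        1.10000000e-01]))
[-0.02342276  0.02436589]
```

View pics/w5.png

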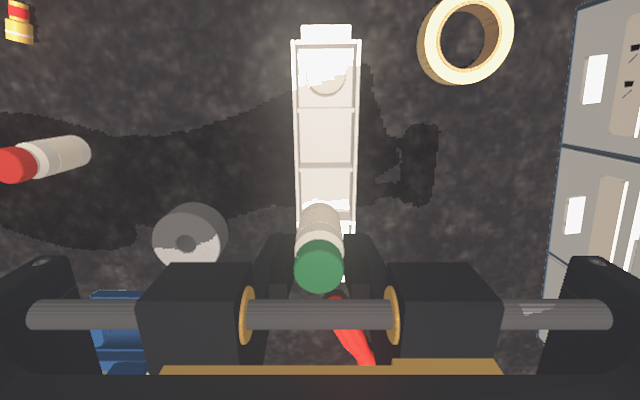

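Carrier dividers at rows ~108 and ~165; green vial held at (319,265). Centre corrected to (0.638,-0.180); cell -22.5 at (0.635,-0.202).

```bash
python3 go.py 0.6352 -0.2023 0.038 82.6; python3 -m handwheel '[0,0.002,0.004,0.02,0,0,0,0,0.002,0.004,0.04,0,0,0,0,0.002,0.004,0.055,0,0,0,0,0.002,0.004,0.062,0,0,0,0,0.002,0.004,0.062,0,0,0,0,0.002,0.004,0.062,0,0,0]';python3 go.py 0.6352 -0.2023 0.038 82.6
```

```text
d [0.0013 0.0046 0.0667] rv [-0.002 -0.001  0.001] t 18.1 q [ 0.53  0.95 -0.56  1.53  0.62  0.84 -0.4 ]
clock: 18.7
tool_pos: [0.6361, -0.2024, 0.0434]
eef_rot: [0.751, 0.66, 0.0, 0.0]
contact_force: [0.5, 0.1, 0.1]
opening: 0.291
finger_force: 20.0
d [-0.     -0.0009  0.0054] rv [ 0.001 -0.     0.   ] t 18.7 q [ 0.5   1.04 -0.52  1.54  0.68  0.75 -0.44]
```

```bash
python3 -m handwheel '[0,0,0,0.003,0,0,0,0,0,0,0.005,0,0,0,0,0,0,0.005,0,0,0]'; python3 -m handwheel '[0.38,0,0,0,0,0,0,0.5,0,0,0,0,0,0,0.5,0,0,0,0,0,0,0.5,0,0,-0.02,0,0,0,0.6,0,0,-0.06,0,0,0,0.6,0,0,-0.1,0,0,0,0.6,0,0,-0.12,0,0,0,0.6,0,0,-0.12,0,0,0]'; python3 go.py 0.4298 -0.1434 0.15 82.6
```

```text
clock: 19.0
tool_pos: [0.6358, -0.2028, 0.0382]
eef_rot: [0.751, 0.66, -0.0, 0.0]
contact_force: [-0.5, -0.0, -0.7]
opening: 0.289
finger_force: 20.0
clock: 19.8
tool_pos: [0.6382, -0.2027, 0.162]
eef_rot: [0.751, 0.66, 0.002, 0.003]
contact_force: [-0.9, -0.4, 0.6]
opening: 0.602
finger_force: 0.0
d [ 0.032  -0.2144  0.0105] rv [ 0.007  0.    -0.   ] t 19.8 q [ 0.54  0.89 -0.6   1.48  0.58  0.94 -0.36]
```

```bash
python3 -m handwheel '[0.6,0.01,-0.05,0,0,0,0,0.6,0.02,-0.1,0,0,0,0,0.6,0.03,-0.15,0,0,0,0,0.6,0.032,-0.2,0.01,0,0,0,0.6,0.032,-0.214,0.01,0,0,0,0.6,0.032,-0.214,0.01,0,0,0,0.6,0.032,-0.214,0.01,0,0,0]'; python3 go.py 0.4298 -0.1434 0.033 82.6;python3 - <<'E'
from h import *
im,d,p=shot('wrist'); np.savez('w6.npz',im=im,d=d)
for s,c,m in blobs(im[120:240,250:390],(0,120,60),(8,255,255),100)+blobs(im[120:240,250:390],(172,120,60),(180,255,255),100):
    u,v=c+[250,120]; print(s[4],u,v,onz(p,u,v,.06))
E
```

```text
clock: 20.5
tool_pos: [0.4285, -0.1435, 0.1478]
eef_rot: [0.751, 0.66, 0.0, 0.0]
contact_force: [1.3, 0.4, 0.6]
opening: 0.6
finger_force: 0.0
d [0.0002 0.0012 0.1148] rv [ 0.001 -0.     0.   ] t 20.5 q [ 0.54  0.67 -0.51  2.15  0.71  0.49 -0.65]
662 321.0755287009064 193.01057401812687 [ 0.42995832 -0.14102653  0.06      ]
```

```bash
python3 -m handwheel '[0.6,0,0.001,0.04,0,0,0,0.6,0,0.001,0.08,0,0,0,0.6,0,0.001,0.108,0,0,0,0.6,0,0.001,0.114,0,0,0,0.6,0,0.001,0.114,0,0,0,0.6,0,0.001,0.114,0,0,0,0.3,0,0.001,0.114,0,0,0,0,0,0.001,0.114,0,0,0,0,0,0.001,0.114,0,0,0,0,0,0.001,0.114,0,0,0]' 20; python3 -m handwheel '[0,0,0,-0.01,0,0,0,0,0,0,-0.04,0,0,0,0,0,0,-0.08,0,0,0,0,0,0,-0.08,0,0,0]'; python3 go.py 0.6296 -0.247 0.115 82.6
```

```text
clock: 21.55
tool_pos: [0.4289, -0.1437, 0.0345]
eef_rot: [0.751, 0.66, 0.0, 0.0]
contact_force: [0.2, 0.3, 0.4]
opening: 0.293
finger_force: 19.9
clock: 21.95
tool_pos: [0.4307, -0.1436, 0.1177]
eef_rot: [0.752, 0.66, 0.003, 0.002]
contact_force: [0.4, -1.4, -0.6]
opening: 0.298
finger_force: 19.9
d [-0.0767  0.2106  0.004 ] rv [ 0.007 -0.001 -0.001] t 21.95 q [ 0.51  0.73 -0.47  2.17  0.84  0.41 -0.77]
```

```bash
python3 -m handwheel '[0,-0.02,0.045,0,0,0,0,0,-0.04,0.09,0,0,0,0,0,-0.06,0.135,0,0,0,0,0,-0.075,0.18,0,0,0,0,0,-0.077,0.211,0,0,0,0,0,-0.077,0.211,0,0,0,0,0,-0.077,0.211,0.0,0,0,0,0,-0.077,0.211,0.0,0,0,0]'; python3 go.py 0.6296 -0.247 0.039 82.6
```

```text
clock: 22.75
tool_pos: [0.6263, -0.2466, 0.1134]
eef_rot: [0.751, 0.661, -0.001, -0.001]
contact_force: [-0.6, -0.1, -0.6]
opening: 0.294
finger_force: 19.9
d [0.0001 0.0035 0.0744] rv [-0.003  0.001  0.001] t 22.75 q [ 0.61  0.97 -0.62  1.49  0.66  0.9  -0.35]
```

```bash
python3 -m handwheel '[0,0,0.003,0.02,0,0,0,0,0,0.003,0.05,0,0,0,0,0,0.003,0.065,0,0,0,0,0,0.003,0.07,0,0,0,0,0,0.003,0.07,0,0,0,0,0,0.003,0.07,0,0,0]';python3 go.py 0.6296 -0.247 0.039 82.6
```

```text
clock: 23.35
tool_pos: [0.6317, -0.2474, 0.045]
eef_rot: [0.751, 0.66, 0.0, 0.001]
contact_force: [-0.2, 0.9, 0.3]
opening: 0.291
finger_force: 19.9
d [ 0.0001 -0.0021  0.006 ] rv [ 0.001 -0.     0.   ] t 23.35 q [ 0.59  1.06 -0.57  1.5   0.72  0.8  -0.39]
```

```bash
python3 -m handwheel '[0,0,-0.001,0.003,0,0,0,0,0,-0.001,0.005,0,0,0,0,0,-0.001,0.005,0,0,0]'; python3 -m handwheel '[0.38,0,0,0,0,0,0,0.5,0,0,0,0,0,0,0.5,0,0,0,0,0,0,0.5,0,0,-0.02,0,0,0,0.6,0,0,-0.06,0,0,0,0.6,0,0,-0.1,0,0,0,0.6,0,0,-0.12,0,0,0,0.6,0,0,-0.12,0,0,0]'; python3 go.py 0.4303 -0.0477 0.15 66
```

```text
clock: 23.65
tool_pos: [0.63, -0.2475, 0.0393]
eef_rot: [0.751, 0.66, -0.0, 0.0]
contact_force: [0.2, 0.5, 0.3]
opening: 0.289
finger_force: 19.9
clock: 24.45
tool_pos: [0.6328, -0.2474, 0.1646]
eef_rot: [0.751, 0.66, 0.003, 0.003]
contact_force: [1.1, 0.2, 0.4]
opening: 0.601
finger_force: 0.0
d [ 0.1719 -0.2266  0.0126] rv [ 0.009 -0.001  0.29 ] t 24.45 q [ 0.62  0.91 -0.65  1.45  0.61  0.98 -0.31]
```

```bash
python3 -m handwheel '[0.5,0.028,-0.038,0,0,0,0.05,0.5,0.057,-0.076,0,0,0,0.1,0.5,0.086,-0.113,0,0,0,0.15,0.5,0.115,-0.151,0,0,0,0.2,0.5,0.143,-0.19,0,0,0,0.25,0.5,0.172,-0.227,0.01,0,0,0.29,0.5,0.172,-0.227,0.012,0,0,0.29,0.5,0.172,-0.227,0.012,0,0,0.29,0.5,0.172,-0.227,0.012,0,0,0.29]';python3 - <<'E'
from h import *
im,d,p=shot('wrist','w7.png'); X=cloud(p,d)
m=(X[...,2]>.004)&(X[...,2]<.025)&(abs(X[...,0]-.43)<.03)&(abs(X[...,1]+.0477)<.03)
q=X[m][:,:2].astype(np.float32); print(m.sum(),cv2.minAreaRect(q),X[m][:,2].max())
for s,c,mm in blobs(im[100:230,260:380],(0,90,80),(30,255,255),60):
    k=cv2.findContours(mm.astype(np.uint8),0,1)[0][0][:,0]
    print(s[4],c+[260,100],cv2.minAreaRect(np.array([onz(p,a+260,b+100,.0075)[:2] for a,b in k],np.float32)))
E
python3 go.py 0.4303 -0.0477 0.003 66
```

```text
clock: 25.35
tool_pos: [0.4282, -0.0483, 0.1472]
eef_rot: [0.839, 0.544, 0.0, 0.001]
contact_force: [0.1, -0.0, 0.3]
opening: 0.501
finger_force: 0.0
339 ((0.43070054054260254, -0.0467270091176033), (0.02640564925968647, 0.01407951395958662), 65.91104888916016) 0.01628413232860054
282 [320.96099291 174.10283688] ((0.4320559501647949, -0.043633852154016495), (0.022460196167230606, 0.014009605161845684), 65.88682556152344)
67 [321.17910448 188.44776119] ((0.4255518913269043, -0.0582137405872345), (0.005278699100017548, 0.014091289602220058), 65.88668060302734)
d [0.0015 0.0012 0.1441] rv [ 0.001 -0.    -0.002] t 25.4 q [ 0.28  0.65 -0.44  2.21  0.69  0.41 -1.14]
```

View pics/w7.png

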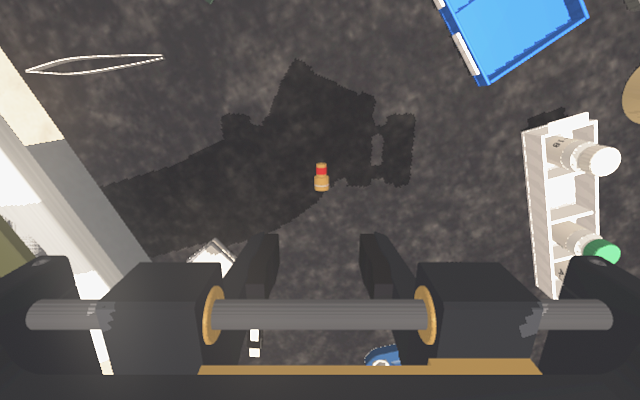

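Terminator at (321,177), upright in the frame and aligned with the fingers; green vial stands in the carrier. Grasp.

```bash
python3 -m handwheel '[0.5,0.002,0.001,0.05,0,0,0,0.5,0.002,0.001,0.09,0,0,0,0.5,0.002,0.001,0.12,0,0,0,0.5,0.002,0.001,0.135,0,0,0,0.5,0.002,0.001,0.14,0,0,0,0.5,0.002,0.001,0.142,0,0,0,0.5,0.002,0.001,0.142,0,0,0,0.5,0.002,0.001,0.142,0,0,0]'; python3 go.py 0.4305 -0.047 0.004 66
```

```text
clock: 26.2
tool_pos: [0.429, -0.047, 0.0049]
eef_rot: [0.839, 0.544, -0.0, -0.0]
contact_force: [0.0, -0.0, -0.8]
opening: 0.499
finger_force: 0.0
d [0.0007 0.0014 0.0009] rv [-0.001 -0.    -0.003] t 26.2 q [ 0.2   0.96 -0.31  2.27  1.79  0.26 -2.21]
```

```bash
python3 -m handwheel '[0.2,0,0.001,0,0,0,0,0,0,0.001,0,0,0,0,0,0,0.001,0,0,0,0,0,0,0.001,0,0,0,0,0,0,0.001,-0.01,0,0,0,0,0,0.001,-0.05,0,0,0,0,0,0.001,-0.1,0,0,0,0,0,0.001,-0.1,0,0,0]' 20; python3 go.py 0.634 0.0108 0.11 101.4
```

```text
clock: 27.0
tool_pos: [0.4324, -0.0495, 0.087]
eef_rot: [0.839, 0.544, -0.0, 0.005]
contact_force: [1.0, -0.3, -0.2]
opening: 0.156
finger_force: 20.0
d [ 0.1373  0.1595 -0.0225] rv [ 0.006  0.009 -0.62 ] t 27.0 q [ 0.24  0.78 -0.38  2.25  1.08  0.31 -1.51]
```

```bash
python3 -m handwheel '[0,0.02,0.025,-0.015,0,0,-0.1,0,0.05,0.055,-0.02,0,0,-0.2,0,0.075,0.09,-0.02,0,0,-0.32,0,0.1,0.12,-0.02,0,0,-0.45,0,0.137,0.159,-0.02,0,0,-0.62,0,0.137,0.159,-0.02,0,0,-0.62,0,0.137,0.159,-0.02,0,0,-0.62,0,0.137,0.159,-0.02,0,0,-0.62]'; python3 - <<'E'
from h import *
im,d,p=shot('wrist','w8.png'); X=cloud(p,d); np.savez('w8.npz',im=im,d=d)
hsv=cv2.cvtColor(im,cv2.COLOR_RGB2HSV); m=(hsv[...,0]>95)&(hsv[...,0]<125)&(hsv[...,1]>120)&(X[...,2]>.010)&(X[...,2]<.025)&(abs(X[...,0]-.63)<.1)&(abs(X[...,1]-.04)<.1)
q=X[m][:,:2].astype(np.float32); print(m.sum(),cv2.minAreaRect(q))
E
python3 go.py 0.634 0.0108 0.02 101.4
```

```text
clock: 27.8
tool_pos: [0.6323, 0.0097, 0.107]
eef_rot: [0.634, 0.773, -0.002, 0.005]
contact_force: [-0.6, -0.0, 0.2]
opening: 0.159
finger_force: 20.0
2578 ((0.629557728767395, 0.043399445712566376), (0.0910593792796135, 0.12860316038131714), 11.451949119567871)
d [0.002  0.0017 0.0872] rv [ 0.003  0.011 -0.001] t 27.85 q [ 0.31  0.97 -0.78  1.63  0.85  0.9  -0.61]
```

View pics/w8.png

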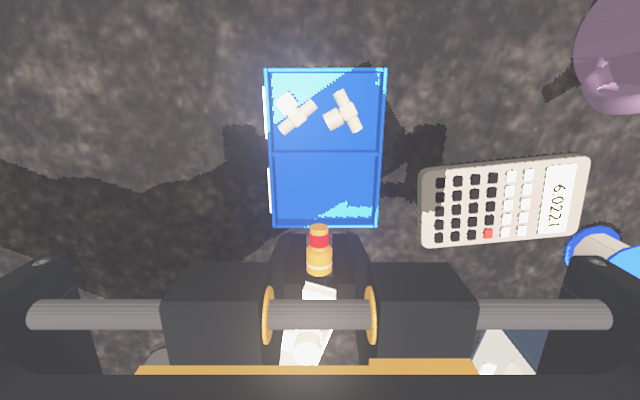

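Held terminator at (319,250); empty bay spans (270–380, 152–227). Tray centre refined to (0.6296,0.0434), so bay centre (0.636,0.012). Lower.

```bash
python3 -m handwheel '[0,0.003,0.003,0.03,0.003,0.01,0,0,0.003,0.003,0.06,0.003,0.01,0,0,0.003,0.003,0.08,0.003,0.01,0,0,0.003,0.003,0.088,0.003,0.01,0,0,0.003,0.003,0.091,0.003,0.01,0,0,0.003,0.003,0.091,0.003,0.01,0,0,0.003,0.003,0.091,0.003,0.01,0]'; python3 go.py 0.636 0.012 0.009 101.4
```

```text
clock: 28.55
tool_pos: [0.6378, 0.0132, 0.0177]
eef_rot: [0.634, 0.773, 0.002, 0.001]
contact_force: [-1.3, 1.2, -0.1]
opening: 0.16
finger_force: 20.0
d [-0.0008 -0.0021  0.0087] rv [ 0.004  0.    -0.001] t 28.55 q [ 0.27  1.1  -0.7   1.64  0.96  0.78 -0.68]
```

```bash
python3 -m handwheel '[0,0,-0.001,0.004,0,0,0,0,0,-0.001,0.008,0,0,0,0,0,-0.001,0.008,0,0,0]'; python3 -m handwheel '[0.16,0,0,0.001,0,0,0,0.3,0,0,0,0,0,0,0.3,0,0,0,0,0,0,0.3,0,0,0,0,0,0,0.3,0,0,-0.02,0,0,0,0.3,0,0,-0.06,0,0,0,0.3,0,0,-0.1,0,0,0,0.3,0,0,-0.15,0,0,0,0.3,0,0,-0.2,0,0,0]'; python3 go.py 0.45 0.03 0.3 101.4
```

```text
clock: 28.85
tool_pos: [0.6363, 0.0126, 0.0086]
eef_rot: [0.634, 0.773, 0.001, 0.001]
contact_force: [-0.3, -0.5, 0.3]
opening: 0.166
finger_force: 20.0
clock: 29.75
tool_pos: [0.6351, 0.0129, 0.2115]
eef_rot: [0.633, 0.774, 0.001, 0.001]
contact_force: [1.0, -0.9, 1.1]
opening: 0.299
finger_force: 0.0
d [ 0.0533 -0.1778 -0.0889] rv [ 0.003 -0.    -0.   ] t 29.75 q [ 0.35  0.86 -0.87  1.54  0.71  1.08 -0.5 ]
```

Retreat a bit and check everything.

```bash
python3 -m handwheel '[0.3,0.01,-0.04,-0.02,0,0,0,0.3,0.025,-0.085,-0.04,0,0,0,0.3,0.04,-0.13,-0.06,0,0,0,0.3,0.05,-0.18,-0.09,0,0,0,0.3,0.05,-0.18,-0.09,0,0,0,0.3,0.05,-0.18,-0.09,0,0,0]'; python3 - <<'E'
from h import *
im,d,p=shot('scene'); 
cv2.imwrite('pics/s3.png',cv2.resize(im[90:330,140:460],None,fx=2.4,fy=2.4,interpolation=cv2.INTER_CUBIC)[:,:,::-1])
E
```

```text
clock: 30.35
tool_pos: [0.4485, 0.0264, 0.2999]
eef_rot: [0.633, 0.774, 0.001, 0.003]
contact_force: [-0.1, 0.8, 1.0]
opening: 0.298
finger_force: 0.0
```

View pics/s3.png

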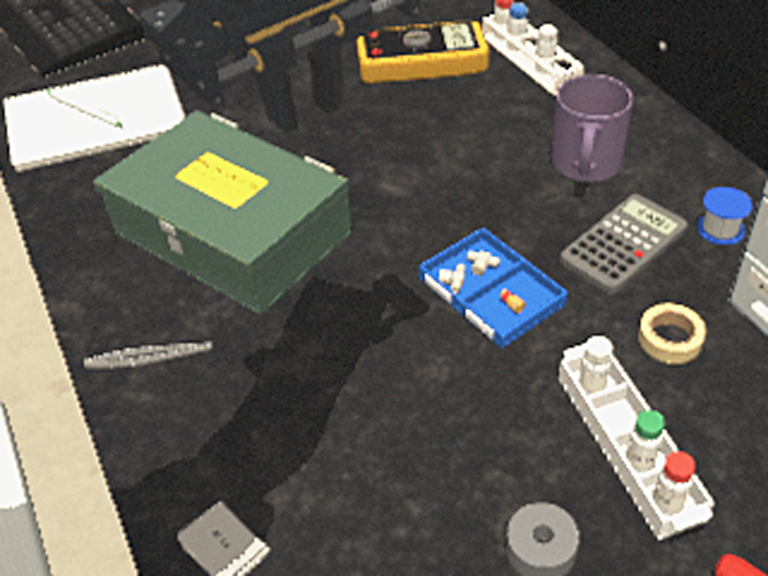

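The box is shut at (225,205), the terminator lies in the tray bay at (512,299), and the green (648,440), red (675,480) and white (597,365) vials stand in their own cells.

```bash
python3 -c "from plant import finish_job; print(finish_job())"
```

```text
the job is handed in; nothing more can be done
None
```

The job is handed in at about 30 s of robot time: both discs are in the outer bays of the shut source box, the red and green vials stand in the carrier beside the untouched white one, and the terminator is in the tray's empty bay.

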